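# Pin the tilting drilling jig and hold its board at the set angle

## Robot

A 6-joint arm with a two-finger parallel gripper is mounted at the origin on the work surface. World frame = base frame: x ahead of the robot, y to its left, z up, the work surface at z = 0. Lengths are in m, angles in degrees, forces in N, time in s.
With the tool pointing down it reaches from about 0.325 to 0.9 m from the base axis. Payload 6.1 kg.
Tool frame: the origin (TCP) lies at the very end of the fingers, on their centre line; the grasp point (between the pads) lies 19 mm behind it; z points along the fingers, y is the direction in which the jaws open and shut (so a half turn about z gives the same grasp; the last joint's range is limited). The gripper opens to 85 mm and grips with 20 to 120 N. Pads are 22 mm wide; open, the fingers measure 114 mm over their backs; the gripper's body (76 mm by 85 mm) begins 54 mm behind the grasp point. The pads swing forward as they close: fully open they stand 13 mm farther back than shut.
Start: joints at [57.806, 12.628, 87.462, -0, 79.91, -7.225], TCP at [0.264, 0.567, 0.231] pointing down, gripper open.
Joint ranges: [-170.65, 170.65], [-52.31, 119.04], [5.05, 147.46], [-71.25, 251.25], [11.57, 151.72], [-153.62, 153.62]. Speed limits (degrees/s): [147.25, 147.25, 172.46, 180, 180, 180].

## Interface

Orientations are given as a 3x3 rotation matrix whose columns are the frame's x, y, z axes.
In Python, from bench import env gives the robot as it stands.
- The arm moves only by the shell command python3 -m creep 'ROWS' [FORCE]. ROWS is a JSON object of lists of equal length, an entry for each row: "grip": the opening, from 0 (shut) to 1 (fully open); "travel": the shift along the world's x, y, z in mm, a list of three; "twist": the turn about the world's z in degrees. In form: {"grip": [grip, ...], "travel": [[dx, dy, dz], ...], "twist": [twist, ...]}. A call has 1 to 5 rows; each row shifts and turns the pose as measured when the row begins; what a row does not reach is not made up. A row lasts 1/8 s, in which the tool goes at most 62.5 mm and 10.7 degrees, less where a joint would pass 70% of its speed; a pose out of reach is approached as far as the arm can. A call is refused whole if a number of a shift passes 62.5 or a number of a turn 10.7, either way. A call with a gripper value outside its range is refused whole. The fingers move at their own pace and stop on an object; FORCE is the grip in N (left out, the last holds). Time passes only in rows, so rows that do not move let the fingers close. It gives the time, the measured TCP pose, the force and the opening at its end, in the units of the state.
- env.state(): the state, without advancing time (a new reading comes with each control period).
- env.capture(name): name is "scene" or "top" or "wrist"; returns (picture, depth): 384x512x3 uint8, red, green, blue; 384x512 float32, m along the optical axis (not along the pixel's ray), 0 where there is no reading.
- env.get_calibration(name): a dict with "fovy" (degrees; the focal length in pixels is half the picture's height over the tangent of half this angle, whatever the lens; pixels are square), "cx", "cy" (the principal point, pixels), "xyz" and "orientation" of the camera in the world. Camera axes: x right, y down, z forward; pixel columns grow to the right and rows downward; lengths in m; the calibration is good to about 2 mm. A picture is of the moment at which its call begins: read the wrist's pose just before it. get_calibration takes no time and is no camera call; for the wrist camera it gives the pose at the moment of the call.
- env.close_job(): hands the job in, once; it reports no verdict.
The state is a dict: "t": time; "joint_positions": joint angles; "joint_velocities": joint speeds; "tau": joint torques, N m; "ee_pos": TCP position; "eef_rot": TCP orientation; "force": force on the tool from outside, world axes, zero at the start; "torque": the same for the moment, N m; "grip_width": opening from 0.0 (shut) to 1.0 (fully open).
Only numpy, scipy, OpenCV 4.12 (cv2) and the standard library are available. Lean on these libraries where they do the work, as an engineer would, in place of code of your own. Each camera call takes 0.05 s, during which the arm holds its last target.

## Task

The drilling jig has to be set for angled holes. Drop the yellow-knobbed locking pin fully home through the jig's right-hand foot into the iron plate, so that the jig cannot shift; then swing the jig's hinged board up by its pull bar until its brass pointer is level with the red index clip on the protractor, and finish holding it still there, since nothing else keeps it up until somebody tightens the clamp knob. Leave the red clip, the black-knobbed pin and everything else on the bench where they are.

Things in the scene. Friction and masses are not known exactly. Their poses are not given: they have to be found in the camera images.
- drill_plate: The iron plate, 300 (x) x 400 (y) x 20 mm high, fixed to the bench, which carries the whole jig. Origin: centre of its underside, on the bench. Its x axis points away from the robot towards the hinge, its y axis to the left along the hinge, z up; it lies flat and may be turned by up to 0.2 rad.
- foot_hole (a point): Centre of the mouth of the upright pin hole, on top of the jig's right-hand steel foot (60 x 52 mm), 34 mm above the bench, 165 mm to the right (-y) of the plate's centre. 13.5 mm wide, 2 mm bevel; runs in line through the foot (14 mm) and the plate (20 mm) to the bench. Axes as the plate's. The side edge of the hinged board is 45 mm to its left, top 68 mm above the bench.
- lock_pin_knob (a point): Loose locking pin (65 to 105 g): centre of its round yellow knob, 24 mm wide, 34 mm tall, on a steel collar of the same width, 6 mm thick. This point is 24 mm above the collar's underside, 54 mm above the tip. Shank: 12 mm wide, 30 mm long, end tapered over 6 mm. It hangs upright by its collar in a 15 mm hole of the pin block, collar underside 45 mm above the bench. z: along the pin, knob up.
- lock_pin_tip (a point): Lower end of the locking pin's shank, on its axis. Fully home it is 30 mm below point foot_hole.
- pin_block: Wooden pin block, 220 (x) x 90 (y) x 45 mm high, fixed to the bench on the robot's right. Origin: centre of its underside. Its two pin holes lie at x = -45 and +45 mm, y = +18 mm; a row of short upright drill bits, up to 42 mm tall, stands on it along y = -30 mm.
- thin_pin_knob (a point): Centre of the black knob of the other, thinner pin (8 mm shank), of the same height and knob size, in the other hole of the block, 90 mm away. Not needed; to be left there.
- tilt_board (a joint): Angle of the jig's hinged board in rad: 0 = lying flat on its rest (as it starts), growing as its front edge is swung up; range 0 to 1.3. Plywood, 200 mm from hinge to front edge, 240 mm wide, 12 mm thick, 0.4 to 0.75 kg with its fittings. The hinge is free, so the board falls back when let go.
- board_hinge (a point): Middle of the hinge axis of the board, 62 mm above the bench, 100 mm beyond the plate's centre; the hinge runs along the plate's y axis.
- pull_bar (a point): Middle of the round steel pull bar at the board's front edge: 14 mm thick, 110 mm clear between its arms, parallel to the hinge, 240 mm from it, 33 mm clear of the board's edge. With the board flat it is 62 mm above the bench, 42 mm above the plate. It swings on a 240 mm circle about the hinge and turns with the board, so it must turn in an upright grip. x points to the hinge, y along the bar.
- board_pointer (a point): Brass pointer at the left side of the board, 187 mm from the hinge axis; it sweeps past the outer rim of the protractor. The frame turns with the board.
- index_clip (a joint): Angle at which the red index clip is clamped on the rim of the upright protractor quadrant at the left of the board, in rad on the same scale as joint tilt_board (between 0.42 and 0.85): the angle wanted. The clip does not touch the board.
- index_mark (a point): Outer end of the red index clip, 168 mm from the hinge axis, 136 mm to the left of the board's middle. The board's pointer has to come level with it.
- screw_jar: Glass screw jar with a red lid, 72 mm in diameter, 110 mm tall, standing on the bench at the left. Bystander, origin under its centre.
- tape_roll: Roll of masking tape, 90 mm in diameter, 24 mm tall, lying flat near the robot on the left. Bystander, origin under its centre.
- drilled_block: Drilled piece of wood, 80 x 50 x 32 mm, behind the pin block. Bystander, origin under its centre.
- try_square: Try square lying flat at the far left, about 190 x 120 x 16 mm. Bystander, origin on the bench under its middle.
Mind the look-alikes: they are no part of the job. Of the things that look like the part that bears lock_pin_knob, the larger one is meant.

How it is judged (in metres and radians):
On the way, in this order (a step that is already met when the one before it is completed fails the run):
1. the locking pin is fully home through the jig's foot and the iron plate (z of lock_pin_tip in the frame of foot_hole below -0.026 m and horizontal distance between lock_pin_tip and foot_hole below 0.005 m and angle between lock_pin_knob's own z axis and vertical below 0.1 rad), for 0.2 s.
2. the board is held at the red index clip (angle between the x axis of board_pointer and the x axis of index_mark, either way round below 0.05 rad and contact force between the fingers and tilt_board above 1 N), for 0.3 s.
At the end, for the whole second after the job is handed in: the locking pin stands upright within 4 mm of fully home in the foot hole; the board is held still (under 0.05 rad/s) by the gripper's fingers (over 1 N) within 0.05 rad (about 3 degrees) of the red index clip, and nothing else has been moved (all of step 1 and all of step 2 and velocity of joint tilt_board between -0.05 and 0.05 rad/s); the arm keeps its last pose, push and grip.
It fails at once if the board is swung up before the pin is in (value of joint tilt_board above 0.15 rad and (z of lock_pin_tip in the frame of foot_hole above -0.02 m or horizontal distance between lock_pin_tip and foot_hole above 0.01 m)).
It fails at once if the red index clip is shifted (distance of index_mark from where it was at the start of the episode above 0.004 m).
It fails at once if the black-knobbed pin is taken from its place (distance of thin_pin_knob from where it was at the start of the episode above 0.015 m).
It fails at once if something else on the bench is moved (distance of any of screw_jar, tape_roll, drilled_block, try_square from where it was at the start of the episode above 0.02 m).
It also fails if it takes over 53 s, if anything falls off the work surface, if the arm or the gripper's body presses on something with over 40 N, if the wrist force passes 120 N, or if a joint passes its speed limit or range.

## Working session

There is one attempt and no reset: what is moved stays moved. The work goes in short steps, Python scripts to look and compute and a shell command to move; the robot and the scene stay as the last step left them, time stands still between calls to the robot, and variables do not carry over. Pictures are saved under pics/ and viewed, and the job is handed in when it is done.

```bash
ls; mkdir -p pics; cat > h.py <<'E'
import numpy as np,cv2
from bench import env
def K(c):
    f=192/np.tan(np.radians(c["fovy"])/2); return f,c["cx"],c["cy"],np.array(c["xyz"]),np.array(c["orientation"]).reshape(3,3)
def ray(c,u,v):
    f,cx,cy,p,R=K(c); return p,R@np.array([(u-cx)/f,(v-cy)/f,1.])
def onz(c,u,v,z):
    p,d=ray(c,u,v); return p+d*(z-p[2])/d[2]
def pt(c,dep,u,v):
    p,d=ray(c,u,v); return p+d*dep[int(v),int(u)]
def proj(c,P):
    f,cx,cy,p,R=K(c); q=R.T@(np.array(P)-p); return f*q[0]/q[2]+cx,f*q[1]/q[2]+cy
def grab(n,tag):
    c=env.get_calibration(n); im,d=env.capture(n)
    cv2.imwrite(f"pics/{tag}.png",im[:,:,::-1]); np.savez(f"pics/{tag}.npz",im=im,d=d); 
    import pickle; pickle.dump(c,open(f"pics/{tag}.pkl","wb")); return c,im,d
def load(tag):
    import pickle; z=np.load(f"pics/{tag}.npz"); return pickle.load(open(f"pics/{tag}.pkl","rb")),z["im"],z["d"]
E
python3 - <<'E'
from h import *
for n in("scene","top","wrist"):
    c,i,d=grab(n,n+"0"); print(n,c)
print(env.state())
E
```

```text
pics
scene {'fovy': 53.278136172381494, 'cx': 252.39716753261487, 'cy': 193.25907552750388, 'xyz': array([ 0.89377272, -0.51187957,  0.79032674]), 'orientation': array([[ 0.82488154,  0.39576179, -0.40366205],
       [ 0.56525031, -0.5874189 ,  0.57916416],
       [-0.00790767, -0.70591192, -0.70825548]])}
top {'fovy': 54.72046791358388, 'cx': 259.90698652851296, 'cy': 188.31785766963884, 'xyz': array([0.37751924, 0.05634804, 1.14680368]), 'orientation': array([[-0.02893544, -0.9912222 ,  0.12900114],
       [-0.99953395,  0.02743626, -0.01338379],
       [ 0.009727  , -0.12932829, -0.99155412]])}
wrist {'fovy': 68.02229574492912, 'cx': 257.97048804126825, 'cy': 193.6111733345456, 'xyz': array([0.19096901, 0.599075  , 0.37372537]), 'orientation': array([[ 0.42114625,  0.86131929,  0.2841917 ],
       [ 0.90699059, -0.39925456, -0.13402937],
       [-0.00197725,  0.31420516, -0.94935305]])}
{'t': 0.15, 'joint_positions': array([ 5.78031959e+01,  1.26649585e+01,  8.75107010e+01,  2.65288621e-03,
        7.99086412e+01, -7.22601340e+00]), 'joint_velocities': array([ 0.06293851, -0.18151226, -0.27425941,  0.04087219, -0.05815495,
       -0.02641307]), 'tau': array([ 8.05689051e-04, -4.97481787e+01, -3.89905035e+01, -2.18625587e-04,
        7.11160174e-03, -5.46377817e-05]), 'ee_pos': array([0.26360402, 0.56619091, 0.23044955]), 'eef_rot': array([[-9.06519586e-01,  4.22162959e-01, -8.22539557e-04],
       [ 4.22163698e-01,  9.06518793e-01, -1.22077892e-03],
       [ 2.30279924e-04, -1.45390634e-03, -9.99998917e-01]]), 'force': array([-0.3161411 , -0.44064901, -0.12378328]), 'torque': array([-0.01306993,  0.03267232,  0.0032912 ]), 'grip_width': 0.9978416918710552}
```

View pics/scene0.png

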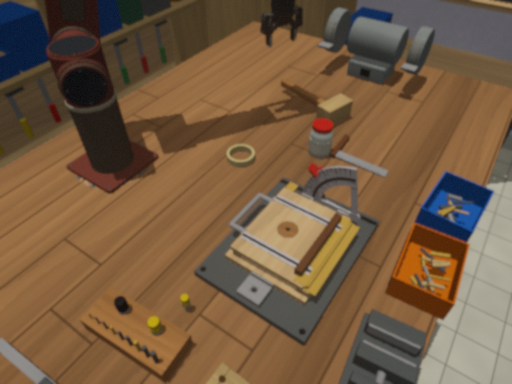

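View pics/top0.png

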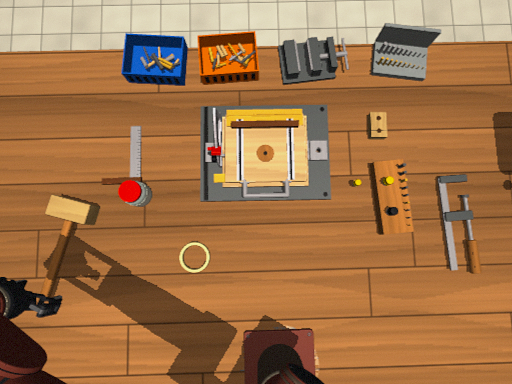

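The scene image shows the pin block at left with a black knob (120,303) and a yellow knob (154,323). A second, smaller yellow-knobbed thing stands on the bench at (185,299). In the top view the yellow candidates are (390,181) on the block and (358,183) on the bench. I'll enlarge both and measure.

```bash
python3 - <<'E'
from h import *
c,i,d=load("top0"); cs,s,ds=load("scene0")
a=cv2.resize(i[140:250,340:420,::-1],None,fx=5,fy=5,interpolation=cv2.INTER_CUBIC)[:550]
b=cv2.resize(s[280:380,75:205,::-1],None,fx=3,fy=3,interpolation=cv2.INTER_CUBIC)
o=np.zeros((550,800,3),np.uint8);o[:,:400]=a;o[:300,405:795]=b
b=cv2.resize(i[100:205,198:333,::-1],None,fx=2.9,fy=2.3,interpolation=cv2.INTER_CUBIC);o[305:305+b.shape[0],405:405+b.shape[1]]=b[:245,:395]
cv2.imwrite("pics/crop1.png",o)
for n,(c,i,d) in dict(top=(c,i,d),scene=(cs,s,ds)).items():
    h=cv2.cvtColor(i,cv2.COLOR_RGB2HSV)
    for nm,m in dict(yel=cv2.inRange(h,(24,190,110),(34,255,255)),red=cv2.inRange(h,(0,200,120),(6,255,255)),blk=cv2.inRange(h,(0,0,0),(180,255,45))).items():
        k,l,st,ce=cv2.connectedComponentsWithStats(m)
        for j in range(1,k):
            if st[j,4]>8 and st[j,4]<600:
                u,v=ce[j]; P=pt(c,d,u,v)
                if P[0]>.2 and P[0]<1 : print(n,nm,st[j],ce[j].round(1),P.round(3))
E
```

```text
top yel [215 174  10   7  52] [219.6 176.7] [0.556 0.16  0.064]
top yel [386 177   8   7  44] [389.4 179.8] [ 0.53  -0.334  0.087]
top yel [355 180   6   5  25] [357.6 182. ] [ 0.531 -0.251  0.053]
top red [208 146  13   9  86] [214.8 150.3] [0.614 0.163 0.159]
top red [118 180  23  22 396] [129.  190.6] [0.516 0.409 0.111]
top blk [379  27   6   9  10] [381.8  30.7] [ 0.993 -0.346  0.085]
top blk [324  41  13  32 126] [328.6  58.8] [ 0.927 -0.187  0.042]
top blk [281  45  18  34 126] [287.7  66.7] [ 0.894 -0.055  0.063]
top blk [310  70  12   6  51] [315.4  72.7] [ 0.88  -0.142  0.046]
top blk [252  73   3   6  16] [253.1  75.8] [0.875 0.053 0.044]
top blk [229  75   3   6  18] [230.   77.5] [0.874 0.125 0.04 ]
top blk [236  75   4   5  17] [237.6  76.9] [0.874 0.101 0.043]
top blk [244  74   3   6  18] [245.   76.5] [0.876 0.078 0.04 ]
top blk [127  76   7   6  21] [130.5  78.2] [0.881 0.437 0.034]
top blk [135  76   7   6  22] [138.1  78.5] [0.875 0.41  0.044]
top blk [143  77   7   6  21] [146.   79.1] [0.875 0.386 0.04 ]
top blk [151  77   6   6  21] [153.6  79.5] [0.874 0.363 0
[... 1352 characters left out ...]
9] [0.611 0.157 0.16 ]
scene blk [350  47  44  17 199] [372.5  54.6] [0.464 0.933 0.112]
scene blk [360  68  10  11  81] [364.6  72.6] [0.449 0.931 0.033]
scene blk [363 218  13   6  18] [369.  220.5] [0.768 0.205 0.021]
scene blk [115 298  13  15 131] [121.3 304.7] [ 0.45  -0.345  0.083]
scene blk [300 330   4   4  13] [301.5 331.2] [ 0.77 -0.16  0.02]
scene blk [397 347  10   5  13] [401.5 349.1] [ 0.955 -0.079  0.019]
scene blk [408 352  12   4  17] [413.6 353.7] [ 0.977 -0.081  0.03 ]
scene blk [354 356  28  17 194] [365.8 364.3] [ 0.907 -0.158  0.04 ]
scene blk [383 369  29  15 163] [395.6 378.5] [ 0.962 -0.151  0.04 ]
scene blk [349 381   5   3  10] [350.7 382.4] [ 0.896 -0.209  0.051]
```

View pics/crop1.png

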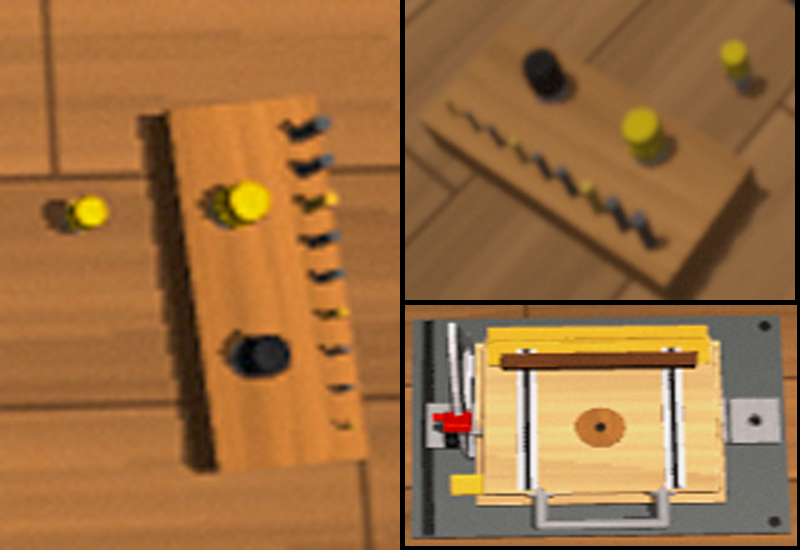

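The pin at top (390,181) on the block is the larger of the two yellow-knobbed ones (8 px against 6) and hangs in a block hole 90 mm from the black one. It is the one meant, and (358,183) is the look-alike. Next I'll measure the jig's pose.

```bash
python3 - <<'E'
from h import *
c,i,d=load("top0"); cs,s,ds=load("scene0")
def cloud(c,d):
    f,cx,cy,p,R=K(c); v,u=np.mgrid[0:384,0:512]; q=np.stack([(u-cx)/f*d,(v-cy)/f*d,d],-1); return q@R.T+p
for n,c,i,d in(("top",c,i,d),("scene",cs,s,ds)):
    P=cloud(c,d); h=cv2.cvtColor(i,cv2.COLOR_RGB2HSV)
    # plate outline: points 12..40mm high,dark low-sat
    reg=(P[...,0]>.42)&(P[...,0]<.86)&(P[...,1]>-.24)&(P[...,1]<.27)
    m=(reg&(P[...,2]>.012)&(d>0)&(P[...,2]<.03)).astype(np.uint8)
    k,l,st,ce=cv2.connectedComponentsWithStats(m); j=1+np.argmax(st[1:,4])
    r=cv2.minAreaRect((P[l==j][:,:2]*1000).astype(np.float32)); print(n,"plate",r)
    b=reg&(P[...,2]>.075)&(P[...,2]<.3)&(P[...,1]>.125); print("protractor max z",P[b][:,2].max(),P[b].min(0))
    Y=(reg&(P[...,2]>.055)&(P[...,2]<.08)&(h[...,1]<60)&(P[...,0]<.56)); 
    q=P[Y]; print("bar pts",len(q),q.min(0),q.max(0))
    q=q[(q[:,0]<np.percentile(q[:,0],40))]; print("barline",np.polyfit(q[:,1],q[:,0],1),q.mean(0))
# stereo/plane on knob
for (c,u,v) in((load("top0")[0],389.4,179.8),(load("scene0")[0],153.1,321.9)):
    print(onz(c,u,v,.086),onz(c,u,v,.072))
print("hole",onz(load("top0")[0],318.3,149.8,.034))
o=np.zeros((600,800,3),np.uint8)
o[:,:400]=cv2.resize(i[0:1,0:1],(400,600)); a=cv2.resize(load("top0")[1][135:165,300:340,::-1],None,fx=10,fy=10,interpolation=cv2.INTER_CUBIC);o[:300,:400]=a
a=cv2.resize(load("scene0")[1][270:310,230:280,::-1],None,fx=8,fy=8,interpolation=cv2.INTER_CUBIC);o[:320,400:]=a
a=cv2.resize(load("scene0")[1][150:220,290:370,::-1],None,fx=4,fy=4,interpolation=cv2.INTER_CUBIC);o[320:,:320]=a
cv2.imwrite("pics/crop2.png",o)
E
```

```text
top plate ((639.1028442382812, 24.480377197265625), (400.0210266113281, 301.5265197753906), 89.31938171386719)
protractor max z 0.21250703286009365 [0.5911807  0.1480589  0.07552129]
bar pts 435 [ 0.49107477 -0.06018516  0.05752542] [0.55945583 0.10825769 0.07365314]
barline [0.01241303 0.49604807] [0.49637405 0.02626127 0.0669702 ]
scene plate ((637.130859375, 24.485000610351562), (402.2839050292969, 301.6130065917969), 89.26556396484375)
protractor max z 0.211250950158269 [0.58970368 0.14625095 0.07507331]
bar pts 437 [ 0.49190696 -0.06138896  0.05968884] [0.55985651 0.11574762 0.0722827 ]
barline [0.00972378 0.49881291] [0.49899133 0.01834887 0.06745756]
[ 0.5300495  -0.33435635  0.086     ] [ 0.53206253 -0.33951268  0.072     ]
[ 0.53196427 -0.33636492  0.086     ] [ 0.52477255 -0.33287619  0.072     ]
hole [ 0.63657531 -0.14139231  0.034     ]
```

View pics/crop2.png

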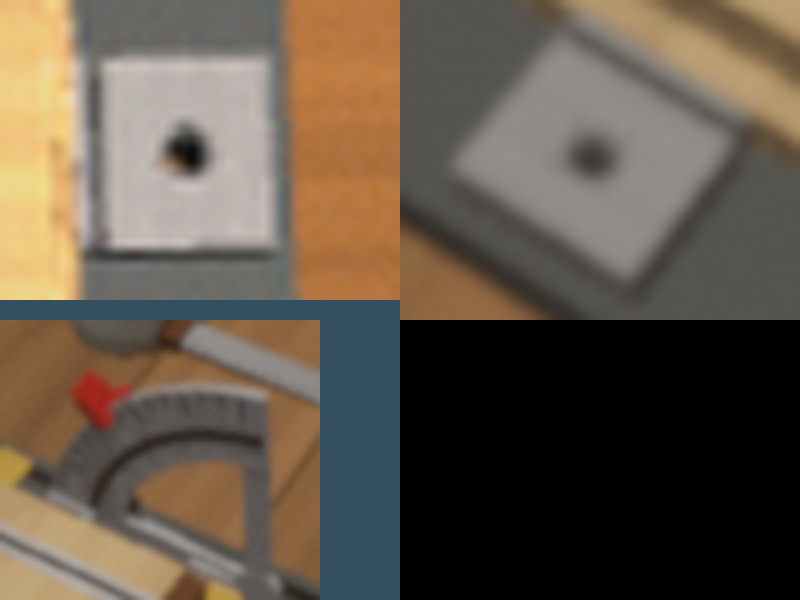

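Plate centre is at (0.638, 0.0245) with yaw −0.7°, and its 400×301 mm outline checks. The foot hole derived from it is (0.636, −0.1405) against (0.637, −0.141) seen directly. Bar is about (0.498, 0.026) and the pin knob about (0.531, −0.335). Moving towards the pin.

```bash
python3 -m creep '{"grip":[1,1,1,1,1],"travel":[[15,-53,5],[15,-55,5],[15,-55,5],[15,-55,0],[15,-55,0]],"twist":[-10,-10,-10,-10,-10]}' | tail -8; python3 -m creep '{"grip":[1,1,1,1,1],"travel":[[16,-55,0],[16,-55,0],[16,-55,0],[16,-55,0],[16,-55,0]],"twist":[-10,-5,0,0,0]}' | tail -8
```

```text
t: 0.78
ee_pos: [0.3378, 0.2877, 0.2426]
eef_rot: [[-0.239, 0.971, -0.004], [0.971, 0.239, -0.001], [-0.0, -0.005, -1.0]]
force: [0.6, 0.2, 1.4]
grip_width: 1.002
t: 1.4
ee_pos: [0.418, 0.0037, 0.2427]
eef_rot: [[0.03, 1.0, -0.001], [1.0, -0.03, 0.0], [0.0, -0.001, -1.0]]
force: [1.3, 0.4, -0.4]
grip_width: 1.0
```

```bash
python3 -m creep '{"grip":[1,1,1,1,1],"travel":[[20,-58,0],[20,-58,0],[20,-58,0],[20,-58,-10],[20,-58,-10]],"twist":[0,0,0,0,0]}' | tail -5; python3 -m creep '{"grip":[1,1],"travel":[[13,-40,-10],[0,0,0]],"twist":[0,0]}' | tail -5
python3 - <<'E'
from h import *
c,i,d=grab("wrist","w1")
h=cv2.cvtColor(i,cv2.COLOR_RGB2HSV)
m=cv2.inRange(h,(24,190,90),(34,255,255))
k,l,st,ce=cv2.connectedComponentsWithStats(m)
for j in range(1,k):
    if st[j,4]>30: print(st[j],ce[j].round(1),pt(c,d,*ce[j]).round(4),onz(c,*ce[j],.086))
E
```

```text
t: 2.02
ee_pos: [0.5177, -0.2912, 0.2235]
eef_rot: [[0.032, 0.999, 0.003], [0.999, -0.032, -0.0], [-0.0, 0.003, -1.0]]
force: [0.4, 0.3, -0.4]
grip_width: 1.005
t: 2.28
ee_pos: [0.5301, -0.3361, 0.2103]
eef_rot: [[0.036, 0.999, -0.0], [0.999, -0.036, 0.001], [0.001, -0.0, -1.0]]
force: [0.1, 0.1, -0.5]
grip_width: 0.998
[248  86  17  19 255] [255.9  95. ] [ 0.5315 -0.2524  0.0558] [ 0.53175108 -0.25285276  0.086     ]
[248 177  22  19 323] [257.9 186. ] [ 0.5306 -0.3373  0.0862] [ 0.53061578 -0.33735805  0.086     ]
```

View pics/w1.png

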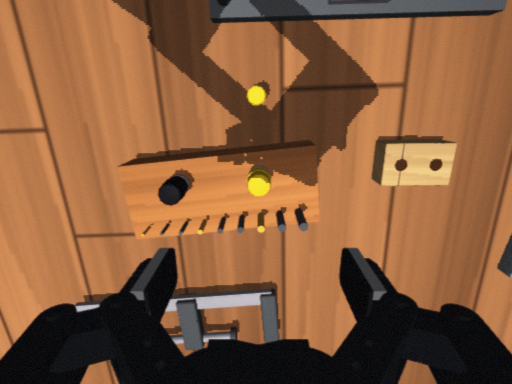

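Wrist view: the yellow pin in the block is at (259,184), black knob at (173,188), the small look-alike at (257,95), and the drill bits are in a row below. The knob measures (0.5306, −0.3372) with its top at 0.086, as it must be, and it lies right under the TCP. Descending.

```bash
python3 -m creep '{"grip":[0.75,0.7,0.7,0.7,0.7],"travel":[[0,-1,-45],[0,0,-45],[0,0,-40],[0,0,-18],[0,0,-6]],"twist":[0,0,0,0,0]}' 40 | tail -5
```

```text
t: 2.95
ee_pos: [0.5317, -0.3312, 0.0583]
eef_rot: [[0.031, 1.0, 0.006], [1.0, -0.031, -0.001], [-0.001, 0.006, -1.0]]
force: [0.1, -0.1, 0.2]
grip_width: 0.699
```

```bash
python3 -m creep '{"grip":[0.7,0.7],"travel":[[-1,-6,-1],[0,0,0]],"twist":[0,0]}' | tail -5; python3 - <<'E'
from bench import env
s=env.state();print(s["ee_pos"],s["eef_rot"][:,2])
E
```

```text
t: 3.2
ee_pos: [0.5322, -0.3382, 0.0601]
eef_rot: [[0.03, 1.0, 0.009], [1.0, -0.03, -0.004], [-0.004, 0.009, -1.0]]
force: [-0.3, -0.4, 0.1]
grip_width: 0.703
[ 0.532209   -0.33823638  0.06005183] [ 0.00902095 -0.00380972 -0.99995205]
```

```bash
python3 -m creep '{"grip":[0.3,0.1,0.1,0.1],"travel":[[0,1,-2],[0,0,0],[0,0,0],[0,0,0]],"twist":[0,0,0,0]}' 60| tail -5; python3 - <<'E'
from h import *
c,i,d=grab("wrist","w2")
E
```

```text
t: 3.7
ee_pos: [0.5327, -0.3384, 0.0605]
eef_rot: [[0.031, 0.999, 0.011], [1.0, -0.031, -0.006], [-0.006, 0.011, -1.0]]
force: [-1.1, -0.0, -0.5]
grip_width: 0.264
```

View pics/w2.png

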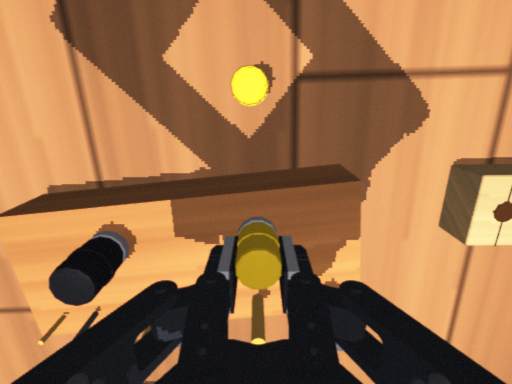

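The knob is held squarely, opening 0.264 (about 22 mm). Lifting it straight up.

```bash
python3 -m creep '{"grip":[0.1,0.1,0.1,0.1],"travel":[[0,0,20],[0,0,30],[0,0,40],[0,0,20]],"twist":[0,0,0,0]}' | tail -5;  python3 -m creep '{"grip":[0.1,0.1,0.1,0.1,0.1],"travel":[[20,40,0],[25,50,0],[28,50,0],[22,40,0],[9,17,0]],"twist":[0,0,0,0.5,0]}' | tail -5; python3 -m creep '{"grip":[0.1],"travel":[[0,0,0]],"twist":[0]}' | tail -5
python3 - <<'E'
from h import *
s=env.state();print(s["ee_pos"],s["eef_rot"][:,2])
c,i,d=grab("wrist","w3"); grab("scene","s3")
print(env.state()["ee_pos"])
E
```

```text
t: 4.25
ee_pos: [0.5328, -0.3375, 0.1755]
eef_rot: [[0.031, 0.999, 0.011], [1.0, -0.03, -0.005], [-0.005, 0.011, -1.0]]
force: [1.2, -0.3, -0.7]
grip_width: 0.262
t: 4.88
ee_pos: [0.6432, -0.1386, 0.1889]
eef_rot: [[0.026, 0.999, 0.028], [1.0, -0.026, -0.013], [-0.012, 0.028, -1.0]]
force: [0.3, -1.2, -0.5]
grip_width: 0.258
t: 5.0
ee_pos: [0.6438, -0.1378, 0.1898]
eef_rot: [[0.024, 0.999, 0.029], [1.0, -0.024, -0.013], [-0.013, 0.029, -0.999]]
force: [0.2, -1.0, -0.5]
grip_width: 0.257
[ 0.64381998 -0.13779139  0.18981488] [ 0.02918236 -0.0134806  -0.9994832 ]
[ 0.64309624 -0.13952684  0.18949869]
```

View pics/w3.png

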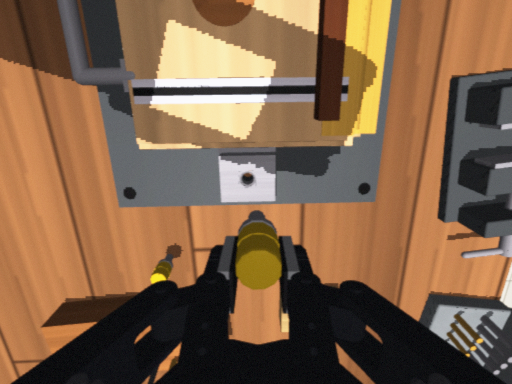

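View pics/s3.png

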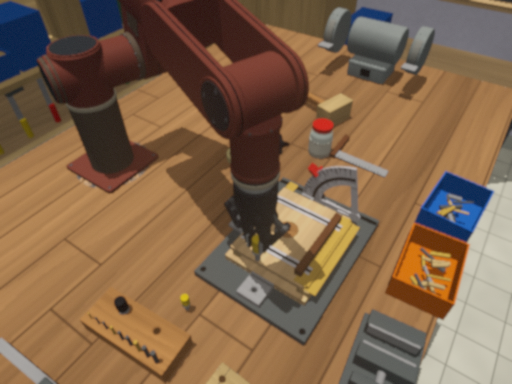

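```bash
python3 - <<'E'
from h import *
s=env.state();print(s["joint_positions"].round(2),s["joint_velocities"].round(2),s["tau"].round(2),s["ee_pos"],s["eef_rot"].round(4),s["t"])
c,i,d=load("w3")
g=cv2.cvtColor(i[165:192,238:258],cv2.COLOR_RGB2GRAY); y,x=np.nonzero(g<70); print(len(x),x.mean()+238,y.mean()+165)
u,v=x.mean()+238,y.mean()+165
print(onz(c,u,v,.034))
cs,s,ds=load("scene0")
g=cv2.cvtColor(s[283:296,298-52:264],cv2.COLOR_RGB2GRAY);y,x=np.nonzero(g<g.min()+25);print(len(x),onz(cs,x.mean()+246,y.mean()+283,.034))
ct,t,dt=load("top0")
g=cv2.cvtColor(t[144:156,312:325],cv2.COLOR_RGB2GRAY);y,x=np.nonzero(g<g.min()+50);print(len(x),onz(ct,x.mean()+312,y.mean()+144,.034))
o=cv2.resize(i[165:300,200:320,::-1],None,fx=4,fy=4,interpolation=cv2.INTER_CUBIC);cv2.imwrite("pics/c3.png",o)
E
```

```text
[-18.99  17.42  86.27  -0.22  74.5  -17.43] [-1.3   0.22  0.48 -0.19 -0.13  0.12] [ 1.170e+00 -5.354e+01 -3.887e+01  1.000e-01 -1.600e-01  2.000e-02] [ 0.64309624 -0.13952684  0.18949869] [[ 0.0264  0.9992  0.0286]
 [ 0.9996 -0.026  -0.0138]
 [-0.013   0.029  -0.9995]] 5.1
80 247.2875 178.6125
[ 0.63733589 -0.14211544  0.034     ]
13 [ 0.6357205  -0.14198142  0.034     ]
8 [ 0.63635441 -0.1408426   0.034     ]
```

View pics/c3.png

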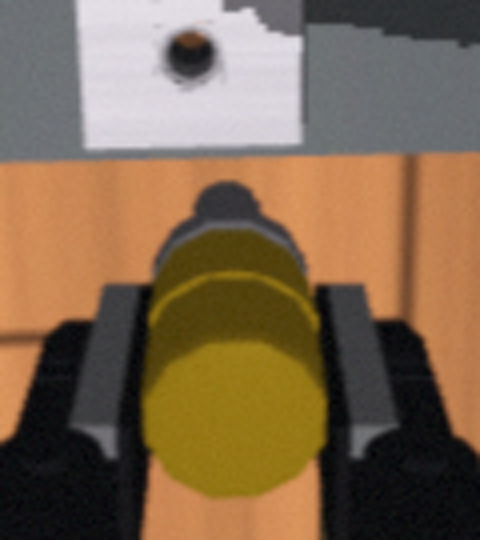

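```bash
python3 - <<'E'
from h import *
c,i,d=load("w3"); print(c["xyz"])
for v in (214,216,218,220): print(onz(c,256.5,v,.144), )
s=env.state(); print(s["ee_pos"]+s["eef_rot"][:,2]*.0455)
# knob top centre
print(onz(c,200+234/4,165+418/4,.144+.071))
E
```

```text
[ 0.64219777 -0.05643874  0.3321195 ]
[ 0.6448098  -0.13707803  0.144     ]
[ 0.64477171 -0.13863851  0.144     ]
[ 0.64473344 -0.14020681  0.144     ]
[ 0.64469496 -0.14178298  0.144     ]
[ 0.64439844 -0.14015352  0.14402165]
[ 0.64407844 -0.13557475  0.215     ]
```

The foot hole shows at w3 (247,179). Three views give (0.6365, −0.1415) ±1 mm. The pin tip is at about (0.6446, −0.140), so I go −8, −1.5 mm and down.

```bash
python3 -m creep '{"grip":[0.1,0.1,0.1,0.1],"travel":[[-8,-1,-30],[0,0,-40],[0,0,-18],[0,0,-3]],"twist":[0,0,0,0]}' | tail -5
python3 - <<'E'
from h import *
c,i,d=grab("wrist","w4"); s=env.state();print(s["ee_pos"],s["eef_rot"][:,2],s["ee_pos"]+s["eef_rot"][:,2]*.0455)
cv2.imwrite("pics/c4.png",cv2.resize(i[165:300,200:320,::-1],None,fx=4,fy=4,interpolation=cv2.INTER_CUBIC))
E
```

```text
t: 5.6
ee_pos: [0.6335, -0.148, 0.0986]
eef_rot: [[0.034, 0.999, 0.031], [0.999, -0.034, -0.017], [-0.016, 0.032, -0.999]]
force: [0.5, 0.0, -1.6]
grip_width: 0.256
[ 0.63370236 -0.14796957  0.09892708] [ 0.03144105 -0.01709335 -0.99935943] [ 0.63513293 -0.14874731  0.05345623]
```

View pics/c4.png

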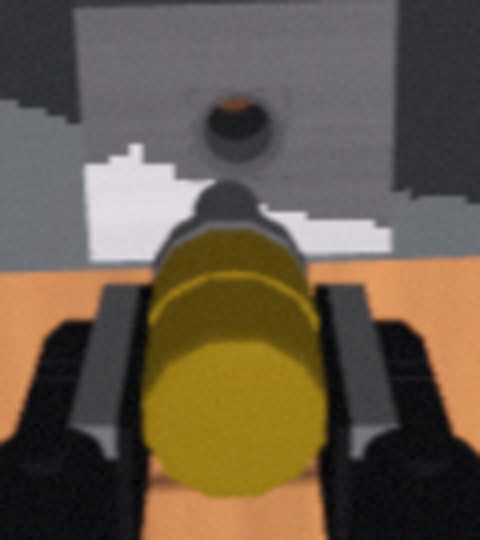

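```bash
python3 - <<'E'
from h import *
c,i,d=load("w4")
print("tip",onz(c,256.7,215,.0535),onz(c,256.7,217,.0535),"hole",onz(c,259.4,196.5,.034))
E
```

```text
tip [ 0.63469383 -0.14786556  0.0535    ] [ 0.63464047 -0.14942594  0.0535    ] hole [ 0.637547  -0.1409362  0.034    ]
```

```bash
python3 -m creep '{"grip":[0.1,0.1],"travel":[[2,7,-8],[0,0,0]],"twist":[0,0]}' | tail -5
python3 - <<'E'
from h import *
c,i,d=grab("wrist","w5"); s=env.state();print(s["ee_pos"],s["eef_rot"][:,2],s["ee_pos"]+s["eef_rot"][:,2]*.0455)
cv2.imwrite("pics/c5.png",cv2.resize(i[165:300,200:320,::-1],None,fx=4,fy=4,interpolation=cv2.INTER_CUBIC))
E
```

```text
t: 5.9
ee_pos: [0.6373, -0.1414, 0.093]
eef_rot: [[0.035, 0.999, 0.035], [0.999, -0.034, -0.018], [-0.017, 0.036, -0.999]]
force: [0.4, 0.0, -1.1]
grip_width: 0.264
[ 0.63793796 -0.1418941   0.09384152] [ 0.03636158 -0.01897085 -0.99915862] [ 0.63959241 -0.14275728  0.04837981]
```

View pics/c5.png

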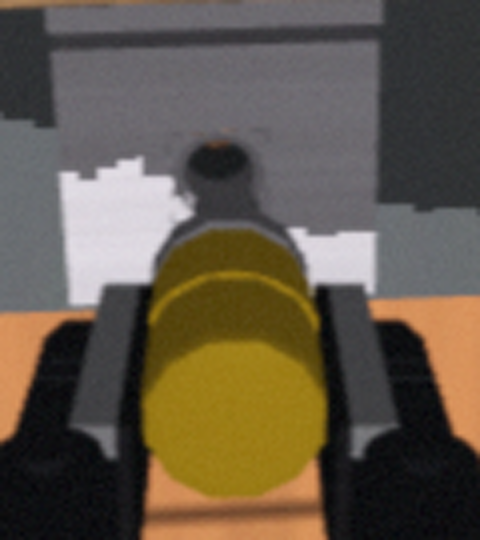

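```bash
python3 - <<'E'
from h import *
c,i,d=load("w5")
print("tip",onz(c,256.7,215,.0484),onz(c,256.7,217,.0484),"hole",onz(c,254.75,206.5,.034))
E
```

```text
tip [ 0.6387236  -0.14120051  0.0484    ] [ 0.63866959 -0.14275733  0.0484    ] hole [ 0.63771387 -0.14040776  0.034     ]
```

```bash
python3 -m creep '{"grip":[0.1,0.1,0.1],"travel":[[-2,2,-8],[-1,0,-10],[0,0,-8]],"twist":[0,0,0]}' | tail -5
python3 - <<'E'
from h import *
c,i,d=grab("wrist","w6"); s=env.state();print(s["ee_pos"],s["force"],s["ee_pos"]+s["eef_rot"][:,2]*.0455)
cv2.imwrite("pics/c6.png",cv2.resize(i[165:300,200:320,::-1],None,fx=4,fy=4,interpolation=cv2.INTER_CUBIC))
E
```

```text
t: 6.32
ee_pos: [0.6367, -0.141, 0.0694]
eef_rot: [[0.034, 0.999, 0.041], [0.999, -0.033, -0.022], [-0.021, 0.042, -0.999]]
force: [-1.5, -4.3, 3.1]
grip_width: 0.262
[ 0.63623328 -0.14095831  0.0680992 ] [ 0.89931789 -5.33007712  0.42715755] [ 0.63805958 -0.14196392  0.02264699]
```

View pics/c6.png

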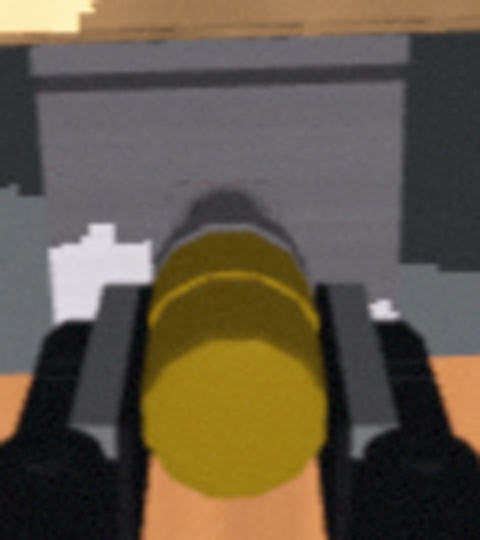

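The pin has entered the hole by about 11 mm, with a small side force of −5 N in y. Continuing down.

```bash
python3 -m creep '{"grip":[0.1,0.1],"travel":[[1,-1,-9],[0,-1,-8]],"twist":[0,0]}' | tail -5
```

```text
t: 6.62
ee_pos: [0.6366, -0.1428, 0.0497]
eef_rot: [[0.035, 0.999, 0.039], [0.999, -0.034, -0.021], [-0.02, 0.04, -0.999]]
force: [-0.7, 0.2, -0.2]
grip_width: 0.262
```

```bash
python3 -m creep '{"grip":[0.1,0.1],"travel":[[0,0,-3],[0,0,0]],"twist":[0,0]}' | tail -5
python3 - <<'E'
from h import *
c,i,d=grab("wrist","w7"); grab("scene","s7")
cv2.imwrite("pics/c7.png",cv2.resize(i[165:300,200:320,::-1],None,fx=4,fy=4,interpolation=cv2.INTER_CUBIC))
E
```

```text
t: 6.88
ee_pos: [0.6372, -0.1428, 0.0497]
eef_rot: [[0.035, 0.999, 0.039], [0.999, -0.034, -0.021], [-0.019, 0.039, -0.999]]
force: [-0.9, -1.0, -1.1]
grip_width: 0.26
```

View pics/c7.png

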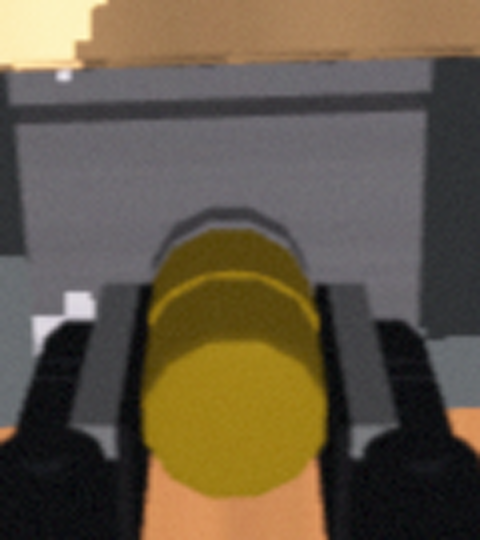

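The collar is down on the foot and the shank is no longer visible. Opening, then rising.

```bash
python3 -m creep '{"grip":[0.5,0.6,0.6],"travel":[[0,0,0],[0,0,0],[0,0,8]],"twist":[0,0,0]}' | tail -5; python3 -m creep '{"grip":[0.6,0.6,0.6,0.6],"travel":[[0,0,35],[0,0,40],[0,0,40],[0,0,20]],"twist":[0,0,0,0]}' | tail -5
python3 - <<'E'
from h import *
c,i,d=grab("wrist","w8"); cs,s,ds=grab("scene","s8")
h=cv2.cvtColor(i,cv2.COLOR_RGB2HSV); m=cv2.inRange(h,(24,190,90),(34,255,255))
k,l,st,ce=cv2.connectedComponentsWithStats(m)
for j in range(1,k):
    if st[j,4]>30: print(st[j],ce[j].round(1),pt(c,d,*ce[j]).round(4))
o=np.zeros((560,800,3),np.uint8); o[:384,:512]=i[:,:,::-1]; a=cv2.resize(s[240:330,190:280,::-1],(288,288));o[:288,512:]=a; cv2.imwrite("pics/c8.png",o)
E
```

```text
t: 7.35
ee_pos: [0.6361, -0.1416, 0.0551]
eef_rot: [[0.034, 0.999, 0.036], [0.999, -0.034, -0.019], [-0.017, 0.037, -0.999]]
force: [-0.0, -0.2, 0.3]
grip_width: 0.598
t: 7.85
ee_pos: [0.6342, -0.1406, 0.1923]
eef_rot: [[0.034, 0.999, 0.032], [0.999, -0.034, -0.017], [-0.016, 0.033, -0.999]]
force: [0.4, 0.6, -0.4]
grip_width: 0.595
[246 177  22  19 270] [255.3 186.9] [ 0.6361 -0.1426  0.0752]
[160 269  11  11  76] [164.9 274.1] [ 0.5295 -0.2493  0.0547]
```

View pics/c8.png

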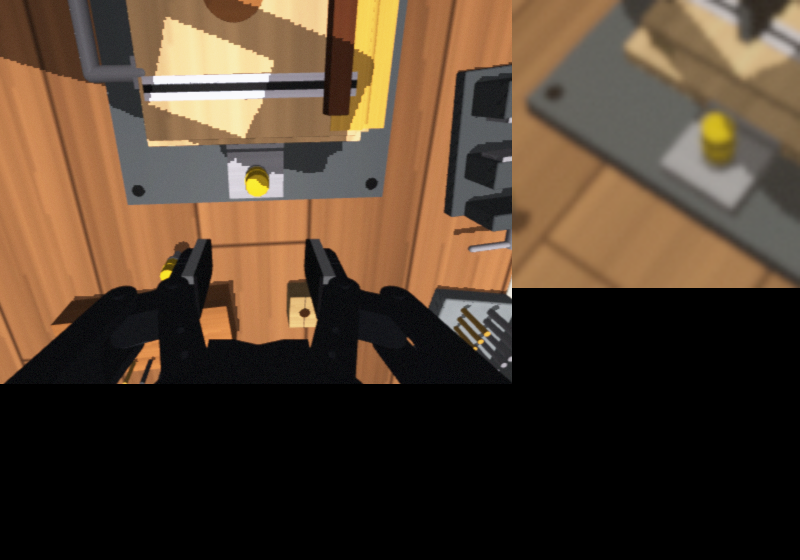

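The wrist view shows the pin standing in the foot at (257,181). Its knob top is at z = 0.075, matching the 0.074 expected for fully home. On to the pull bar.

```bash
python3 -m creep '{"grip":[0.5,0.4,0.4,0.4,0.4],"travel":[[-30,36,0],[-34,42,0],[-34,42,0],[-30,36,0],[-6,8,0]],"twist":[0,0,0,0,0]}' | tail -5; python3 -m creep '{"grip":[0.4],"travel":[[0,0,0]],"twist":[0]}' | tail -5
python3 - <<'E'
from h import *
c,i,d=grab("wrist","w9");s=env.state();print(s["ee_pos"])
for P in [(.498,.026,.062),(.498,.026,.069)]: print(proj(c,P))
E
```

```text
t: 8.57
ee_pos: [0.4917, 0.027, 0.181]
eef_rot: [[0.037, 0.999, 0.019], [0.999, -0.037, -0.014], [-0.013, 0.02, -1.0]]
force: [0.5, -0.2, -0.4]
grip_width: 0.401
t: 8.7
ee_pos: [0.491, 0.0273, 0.1799]
eef_rot: [[0.036, 0.999, 0.018], [0.999, -0.035, -0.014], [-0.014, 0.018, -1.0]]
force: [-0.5, -0.1, -0.2]
grip_width: 0.401
[0.49124324 0.02690542 0.17987979]
(np.float64(262.32074800651236), np.float64(185.90584306473454))
(np.float64(262.562769109951), np.float64(188.1639051116175))
```

View pics/w9.png

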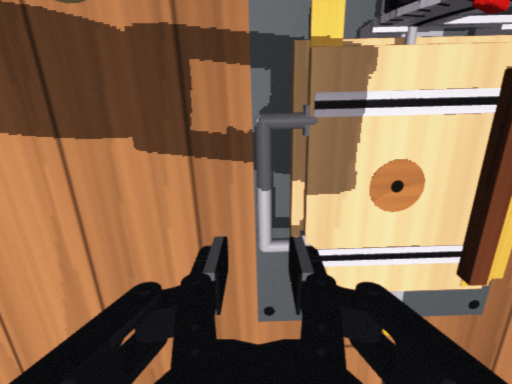

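The bar shows at u≈264, rows 120–245, with its middle within 2 mm of the projected (0.498, 0.026). The fingers straddle it. Descending with a narrow opening so the inner finger clears the board's edge.

```bash
python3 -m creep '{"grip":[0.38,0.38,0.38],"travel":[[8,0,-30],[0,0,-40],[0,0,-10]],"twist":[0,0,0]}' 40| tail -5
python3 - <<'E'
from h import *
c,i,d=grab("wrist","w10");s=env.state();print(s["ee_pos"])
E
```

```text
t: 9.12
ee_pos: [0.503, 0.0235, 0.0987]
eef_rot: [[0.04, 0.999, 0.021], [0.999, -0.039, -0.015], [-0.015, 0.022, -1.0]]
force: [-0.1, -0.3, 0.8]
grip_width: 0.383
[0.50338737 0.02349017 0.09886357]
```

View pics/w10.png

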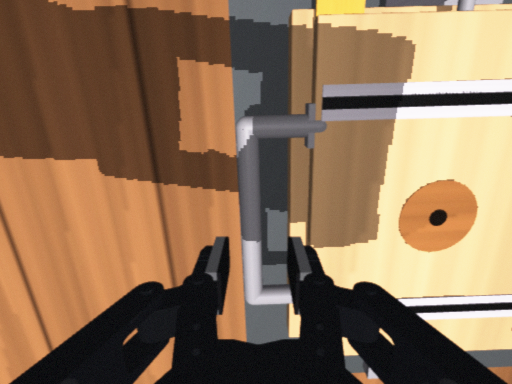

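```bash
python3 -m creep '{"grip":[0.38,0.38,0.38],"travel":[[-5,2,-20],[-1,1,-20],[0,0,-9]],"twist":[0,0,0]}' 40| tail -5
python3 - <<'E'
from h import *
c,i,d=grab("wrist","w11");s=env.state();print(s["ee_pos"])
E
```

```text
t: 9.55
ee_pos: [0.5021, 0.0244, 0.0529]
eef_rot: [[0.042, 0.999, 0.029], [0.999, -0.042, -0.017], [-0.015, 0.03, -0.999]]
force: [-0.5, -0.7, 0.4]
grip_width: 0.38
[0.50179513 0.02438817 0.0522555 ]
```

View pics/w11.png

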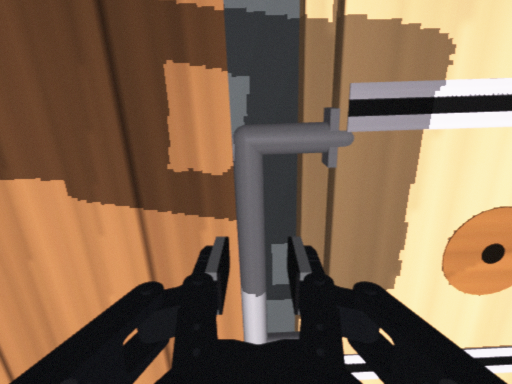

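```bash
python3 -m creep '{"grip":[0.38,0.1,0.1,0.1],"travel":[[-3,1,-7],[-1,0,0],[0,0,0],[0,0,0]],"twist":[0,0,0,0]}' 40| tail -5
python3 - <<'E'
from h import *
c,i,d=grab("scene","s12");s=env.state();print(s["ee_pos"])
cv2.imwrite("pics/c12.png",cv2.resize(i[130:300,200:390,::-1],None,fx=3.5,fy=3.5,interpolation=cv2.INTER_CUBIC))
E
```

```text
t: 10.1
ee_pos: [0.4991, 0.025, 0.0469]
eef_rot: [[0.042, 0.999, 0.031], [0.999, -0.041, -0.017], [-0.016, 0.031, -0.999]]
force: [-0.1, 0.3, -1.7]
grip_width: 0.148
[0.49917997 0.02499679 0.0469504 ]
```

View pics/c12.png

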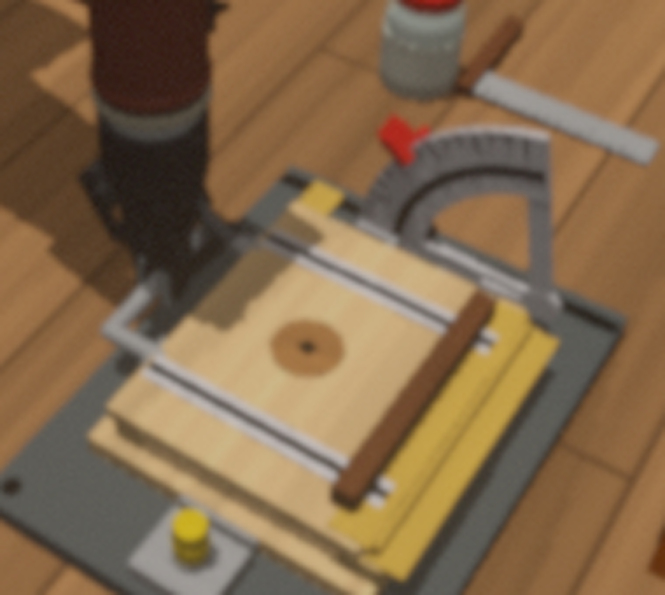

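```bash
python3 - <<'E'
from h import *
C=np.array([.638,.0245,0]); a=-.0118
ex=np.array([np.cos(a),np.sin(a),0]); ey=np.array([-np.sin(a),np.cos(a),0])
for tag in("top0","scene0","s12"):
    c,i,d=load(tag); h=cv2.cvtColor(i,cv2.COLOR_RGB2HSV)
    m=cv2.inRange(h,(0,180,90),(8,255,255)); k,l,st,ce=cv2.connectedComponentsWithStats(m)
    for j in range(1,k):
        if st[j,4]<20: continue
        P=pt(c,d,*ce[j])
        if not(.55<P[0]<.68 and .1<P[1]<.22): continue
        print(tag,st[j],ce[j])
        ys,xs=np.nonzero(l==j)
        for yy in(.130,.136,.142):
            R=[]
            for u,v in zip(xs,ys):
                p,q=ray(c,u,v); t=(yy-(p-C)@ey)/(q@ey); X=p+q*t-C; R.append((.1-X@ex,X[2]-.062))
            R=np.array(R); r=np.hypot(*R.T); th=np.arctan2(R[:,1],R[:,0])
            print(yy,"ang mean",th.mean().round(3),"r",r.mean().round(3),"outer",th[r>np.percentile(r,70)].mean().round(3),r.max().round(3), th.min().round(3),th.max().round(3))
        Q=[pt(c,d,u,v)-C for u,v in zip(xs,ys)]; Q=np.array(Q); z=Q[:,2]-.062; x=.1-Q@ex; y=Q@ey; ok=(y>.1)&(y<.17)
        print("depth ang",np.median(np.arctan2(z,x)[ok]),"r",np.percentile(np.hypot(x,z)[ok],[5,50,95]),"y",np.percentile(y[ok],[5,50,95]))
E
```

```text
top0 [208 146  13  10  90] [214.77777778 150.46666667]
0.13 ang mean 0.782 r 0.219 outer 0.995 0.346 0.251 1.064
0.136 ang mean 0.56 r 0.178 outer 0.925 0.3 -0.359 1.021
0.142 ang mean 0.254 r 0.149 outer 0.824 0.255 -0.934 0.964
depth ang 0.6576433400324835 r [0.14520089 0.15914242 0.17142934] y [0.12363725 0.13772917 0.15443894]
scene0 [308 163  14  13  94] [313.61702128 168.60638298]
0.13 ang mean 0.682 r 0.163 outer 0.689 0.178 0.589 0.838
0.136 ang mean 0.645 r 0.161 outer 0.648 0.177 0.551 0.804
0.142 ang mean 0.607 r 0.16 outer 0.609 0.175 0.51 0.768
depth ang 0.6558467807914166 r [0.14965291 0.16137635 0.17282046] y [0.12242621 0.13328105 0.15356858]
s12 [308 163  14  13  90] [313.5        168.73333333]
0.13 ang mean 0.679 r 0.162 outer 0.682 0.177 0.589 0.838
0.136 ang mean 0.641 r 0.161 outer 0.647 0.175 0.551 0.804
0.142 ang mean 0.603 r 0.16 outer 0.608 0.174 0.51 0.768
depth ang 0.654715249385432 r [0.14969359 0.16135168 0.17257413] y [0.12242581 0.13322162 0.14831762]
```

Both views put the clip at 0.645–0.655 rad, and r ≈ 0.161–0.175 fits the 168 mm end. Swinging the bar along its 240 mm arc, in stages.

```bash
python3 -m creep '{"grip":[0.1,0.1,0.1],"travel":[[1,0,19],[2,0,19],[4,0,19]],"twist":[0,0,0]}' 50| tail -5
```

```text
t: 10.52
ee_pos: [0.5056, 0.0249, 0.1039]
eef_rot: [[0.041, 0.999, 0.029], [0.999, -0.04, -0.017], [-0.016, 0.03, -0.999]]
force: [3.8, -0.9, -4.7]
grip_width: 0.142
```

```bash
python3 -m creep '{"grip":[0.1,0.1,0.1],"travel":[[5,0,18],[7,0,18],[8,0,17]],"twist":[0,0,0]}' 50| tail -5
```

```text
t: 10.9
ee_pos: [0.5247, 0.0247, 0.1577]
eef_rot: [[0.04, 0.999, 0.026], [0.999, -0.039, -0.018], [-0.017, 0.027, -0.999]]
force: [0.4, -0.9, -3.2]
grip_width: 0.14
```

```bash
python3 -m creep '{"grip":[0.1,0.1,0.1],"travel":[[10,0,16],[9,0,13],[0,0,0]],"twist":[0,0,0]}' 50| tail -5
python3 - <<'E'
from h import *
for n in("scene","top"): c,i,d=grab(n,n+"13")
s=env.state();print(s["ee_pos"],s["force"])
c,i,d=load("scene13")
cv2.imwrite("pics/c13.png",cv2.resize(i[130:250,260:390,::-1],None,fx=5,fy=5,interpolation=cv2.INTER_CUBIC))
E
```

```text
t: 11.28
ee_pos: [0.5425, 0.0245, 0.1886]
eef_rot: [[0.039, 0.999, 0.021], [0.999, -0.039, -0.019], [-0.018, 0.022, -1.0]]
force: [-1.9, -1.0, -1.4]
grip_width: 0.142
[0.54155955 0.02453938 0.18718148] [-3.68702099 -0.41053515  0.10957141]
```

View pics/c13.png

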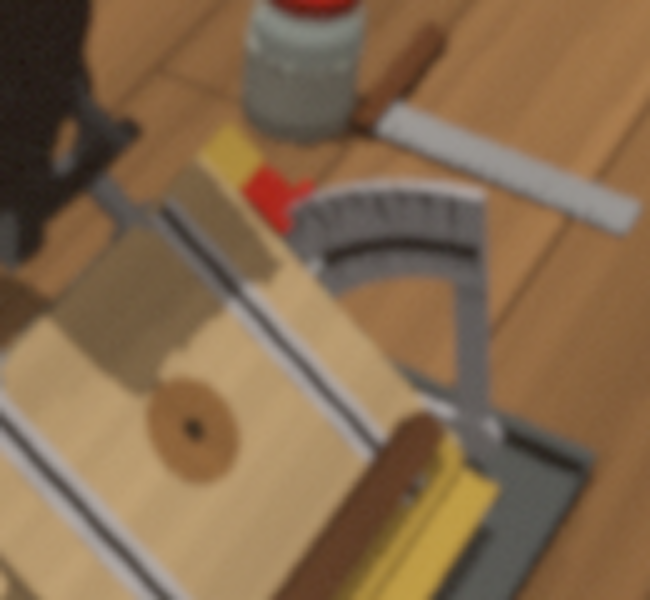

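View pics/scene13.png

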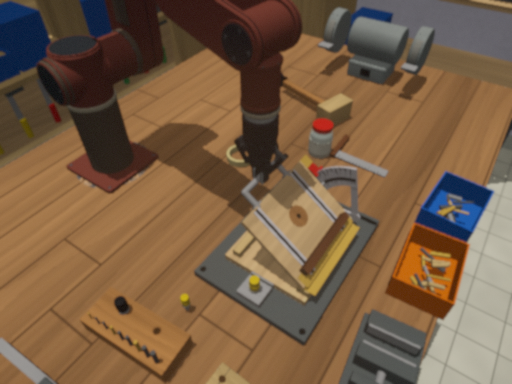

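```bash
cat > ang.py <<'E'
from h import *
import sys
C=np.array([.638,.0245,0]); a=-.0118
ex=np.array([np.cos(a),np.sin(a),0]); ey=np.array([-np.sin(a),np.cos(a),0])
def run(tag):
    c,i,d=load(tag); f,cx,cy,p,R=K(c); v,u=np.mgrid[0:384,0:512]; P=np.stack([(u-cx)/f*d,(v-cy)/f*d,d],-1)@R.T+p-C
    x=.1-P@ex; y=P@ey; z=P[...,2]-.062; h=cv2.cvtColor(i,cv2.COLOR_RGB2HSV)
    m=(x>.03)&(x<.15)&(abs(y)<.11)&(z>.0)&(d>0)&(h[...,1]>60)&(h[...,2]>90)&(h[...,0]>13)
    k=np.polyfit(x[m],z[m],1)
    for _ in range(4):
        r=z-np.polyval(k,x); mm=m&(abs(r)<.006); k=np.polyfit(x[mm],z[mm],1)
    print(tag,"board slope",np.arctan(k[0]).round(4),"offset perp",(k[1]*np.cos(np.arctan(k[0]))).round(4),mm.sum())
    for nm,lo,hi in(("red",(0,180,90),(8,255,255)),("brass",(20,150,90),(34,255,255))):
        q=(cv2.inRange(h,lo,hi)>0)&(y>.115)&(y<.16)&(z>.05)&(z<.16)&(np.hypot(x,z)<.21)
        if q.sum(): 
            th=np.arctan2(z[q],x[q]); r=np.hypot(x[q],z[q]); print(nm,q.sum(),"ang",np.median(th).round(3),np.percentile(th,[5,95]).round(3),"r",np.percentile(r,[5,50,95]).round(3),"y",np.median(y[q]).round(3),"px",u[q].mean().round(1),v[q].mean().round(1))
for t in sys.argv[1:]: run(t)
E
python3 ang.py scene13 top13
```

```text
scene13 board slope 0.613 offset perp 0.0054 3862
red 74 ang 0.654 [0.632 0.668] r [0.149 0.16  0.171] y 0.135 px 314.1 168.8
brass 61 ang 0.618 [0.607 0.628] r [0.179 0.189 0.198] y 0.139 px 305.8 160.3
top13 board slope 0.6092 offset perp 0.0059 182
red 92 ang 0.661 [0.633 0.676] r [0.145 0.159 0.171] y 0.139 px 214.7 150.1
brass 74 ang 0.616 [0.607 0.626] r [0.175 0.187 0.198] y 0.136 px 215.0 159.0
```

The board stands at about 0.613 rad and the clip at about 0.65 (brass at (306,160), red at (314,169) in the scene view). About 0.03 rad to go.

```bash
python3 -m creep '{"grip":[0.1,0.1],"travel":[[5,0,7],[0,0,0]],"twist":[0,0]}' 50| tail -5
python3 - <<'E'
from h import *
for n in("scene","top"): c,i,d=grab(n,n+"14")
s=env.state();print(s["ee_pos"],s["force"])
o=np.zeros((600,800,3),np.uint8)
i=load("scene14")[1];o[:600,:400]=cv2.resize(i[140:200,290:330,::-1],(400,600),interpolation=cv2.INTER_CUBIC)
i=load("top14")[1];o[:500,400:]=cv2.resize(i[130:180,200:240,::-1],(400,500),interpolation=cv2.INTER_CUBIC)
cv2.imwrite("pics/c14.png",o)
E
python3 ang.py scene14 top14
```

```text
t: 11.62
ee_pos: [0.5458, 0.0245, 0.1933]
eef_rot: [[0.039, 0.999, 0.017], [0.999, -0.039, -0.019], [-0.018, 0.018, -1.0]]
force: [-3.5, -0.1, -1.5]
grip_width: 0.141
[0.54532286 0.02450327 0.19260022] [-3.00756925 -0.49931328 -0.92787258]
scene14 board slope 0.6381 offset perp 0.0053 3903
red 62 ang 0.655 [0.629 0.669] r [0.15  0.16  0.171] y 0.136 px 314.3 168.3
brass 58 ang 0.642 [0.633 0.651] r [0.179 0.189 0.198] y 0.139 px 306.9 159.5
top14 board slope 0.6358 offset perp 0.0058 165
red 82 ang 0.658 [0.632 0.674] r [0.145 0.156 0.168] y 0.14 px 214.6 149.7
brass 74 ang 0.641 [0.629 0.651] r [0.176 0.187 0.199] y 0.136 px 214.9 157.9
```

View pics/c14.png

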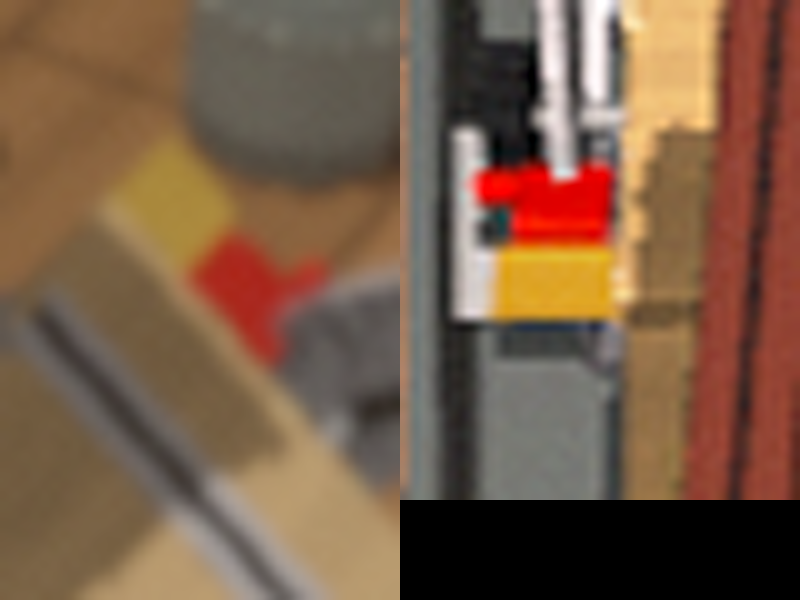

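Brass pointer and red clip are now side by side. One small nudge, then hold and recheck.

```bash
python3 -m creep '{"grip":[0.1,0.1,0.1,0.1,0.1],"travel":[[1.5,0,2.5],[0,0,0.5],[0,0,0],[0,0,0],[0,0,0]],"twist":[0,0,0,0,0]}' 50| tail -5
python3 - <<'E'
from h import *
for n in("scene","top","scene","top"): c,i,d=grab(n,n+"15")
s=env.state();print(s["ee_pos"],s["force"],s["joint_velocities"].round(2))
E
python3 ang.py scene15 top15
```

```text
t: 12.35
ee_pos: [0.547, 0.0245, 0.1949]
eef_rot: [[0.039, 0.999, 0.016], [0.999, -0.039, -0.019], [-0.018, 0.017, -1.0]]
force: [-1.1, -1.6, -3.4]
grip_width: 0.136
[0.54696523 0.02446636 0.19486065] [-0.53033316 -1.23319017 -3.03031912] [ 0.09 -0.05 -0.02 -0.   -0.01 -0.04]
scene15 board slope 0.6455 offset perp 0.0054 3951
red 59 ang 0.656 [0.634 0.671] r [0.151 0.16  0.17 ] y 0.138 px 314.6 168.1
brass 65 ang 0.651 [0.642 0.662] r [0.178 0.188 0.198] y 0.14 px 307.5 159.5
top15 board slope 0.6461 offset perp 0.006 162
red 81 ang 0.66 [0.634 0.675] r [0.144 0.157 0.168] y 0.139 px 214.5 149.7
brass 66 ang 0.653 [0.644 0.662] r [0.178 0.188 0.199] y 0.135 px 215.0 157.4
```

```bash
python3 - <<'E'
from h import *
c,i,d=load("scene15"); h=cv2.cvtColor(i,cv2.COLOR_RGB2HSV); m=cv2.inRange(h,(24,170,90),(34,255,255)); m[:, 300:]=0; m[:250]=0
k,l,st,ce=cv2.connectedComponentsWithStats(m)
for j in range(1,k):
    if st[j,4]>15: print(st[j],ce[j].round(1),pt(c,d,*ce[j]).round(4))
E
```

```text
[250 276   9  11  73] [253.9 280.7] [ 0.6381 -0.1431  0.0732]
[181 294   7   9  51] [184.1 297.9] [ 0.5315 -0.2519  0.0542]
```

View pics/scene15.png

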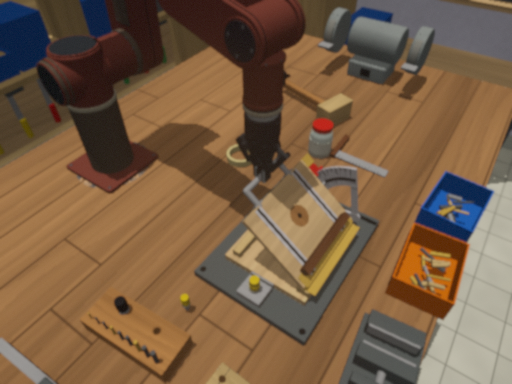

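The pin is home at (254,281), the black pin is still in place at (121,303), everything else is unmoved, and the board is held still. Handing in.

```bash
python3 - <<'E'
from bench import env
print(env.close_job()); s=env.state(); print(s["t"],s["ee_pos"])
E
```

```text
the job is handed in; nothing more can be done
None
the job is handed in; nothing more can be done
```

The locking pin is fully home in the jig's right-hand foot, the board is held still at the red clip, and I handed the job in at about 12.5 s of the 53 s. Handing in gives no verdict.

- **Pin:** I took the larger yellow-knobbed pin from the block, not the small look-alike on the bench. With the pin in the foot, the top of its knob measures 73–75 mm above the bench, against 74 mm when fully home, at (0.638, −0.143). I set it with the tool about 0.04 rad off vertical, as the tool tilts slightly while moving. The pin's own tilt after release was judged only by eye, and it looked upright.
- **Board:** it was swung up only after the pin was in, and stands at 0.646 rad. The brass pointer reads 0.651–0.653 rad and the red clip 0.656–0.660 rad, so the gap is about 0.01 rad against the 0.05 allowed. Casting rays onto the clip's plane gave 0.641–0.645 rad instead, which is still within limits.
- **Hold:** the gripper is closed on the pull bar at the 50 N setting. The arm was practically still (under 0.1 degrees/s), and the force on the tool was about 3 N.
- **Rest of the bench:** the red clip measured in the same place before and after. In the last scene image the black-knobbed pin and the other things on the bench looked unmoved; I did not measure them again.

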